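Card-file box under the shelf-height gauge

ROBOT

A 6-joint arm with a two-finger parallel gripper is mounted at the origin on the work surface. World frame = base frame: x ahead of the robot, y to its left, z up, the work surface at z = 0. Lengths are in m, angles in degrees, forces in N, time in s.
With the tool pointing down it reaches from about 0.4 to 0.825 m from the base axis. Payload 7 kg.
Tool frame: the origin (TCP) lies at the very end of the fingers, on their centre line; the grasp point (between the pads) lies 19 mm behind it; x points along the fingers, y is the direction in which the jaws open and shut, and the axes are right-handed (so a half turn about x gives the same grasp; the last joint's range is limited). The gripper opens to 88 mm and grips with 3 to 60 N. Pads are 19 mm wide; open, the fingers measure 130 mm over their backs; the gripper's body (78 mm by 193 mm) begins 47 mm behind the grasp point.
Start: joints at [83.142, 20.546, 0.682, 0, -70.136, -16.507], TCP at [0.268, 0.62, 0.227] pointing down, gripper open.
Joint ranges: [-176.03, 176.03], [-82.01, 121.73], [-58.28, 71.71], [-173.87, 95.51], [-174.79, -0.11], [-173.66, 173.66]. Speed limits (degrees/s): [136.94, 136.94, 172.46, 180, 180, 180].

INTERFACE

Orientations are given as [roll, pitch, yaw] about the fixed x, y, z axes, in that order (R = Rz(yaw) Ry(pitch) Rx(roll)).
In Python, from plant import monitor, eyes, ticket gives the robot as it stands. The module is installed in compiled form; this text tells all that it offers.
- The arm moves only by the shell command python3 -m crank 'ROWS'. ROWS is JSON, a list of rows, each an object with "linear": the shift along the world's x, y, z in units of 60 mm (1.0 is 60 mm), a list of three; "rot": the turn, a rotation vector about the world's x, y, z in units of 5 degrees (1.0 is 5 degrees), a list of three; "hand": the opening, from 0 (shut) to 1 (fully open). In form: [{"linear": [tx, ty, tz], "rot": [ax, ay, az], "hand": hand}, ...]. A call has 1 to 20 rows; each row shifts and turns the pose as measured when the row begins; what a row does not reach is not made up. A row lasts 1/8 s, in which the tool goes at most 62.5 mm and 10.7 degrees, less where a joint would pass 70% of its speed; a pose out of reach is approached as far as the arm can. A call is refused whole if a number of a shift passes 1 or a number of a turn 1, either way. A call with a gripper value outside its range is refused whole. The fingers move at their own pace and stop on an object; the grip force is fixed at half the most. Time passes only in rows, so rows that do not move let the fingers close. It gives the time, the measured TCP pose, the force and the opening at its end, in the units of the state.
- monitor.get_obs(): the state, without advancing time (a new reading comes with each control period).
- eyes.snapshot(name): name is "scene" or "top" or "wrist"; returns a dict with "image" (480x640x3 uint8, red, green, blue), "depth" (480x640 float32, m along the optical axis (not along the pixel's ray), 0 where there is no reading), "K" (3x3 intrinsics, pixels), "camera_from_world" (4x4, takes a point from world to camera coordinates); the wrist camera has in their place "hand_eye" (4x4, takes a point from camera to tool coordinates, whose origin is the TCP and whose axes are the tool frame's). Camera axes: x right, y up, looking along -z (the intrinsics and any distortion apply to the point x, -y, -z); pixel columns grow to the right and rows downward; lengths in m; the calibration is good to about 2 mm. A picture is of the moment at which its call begins: read the wrist's pose just before it.
- ticket.close_job(): hands the job in, once; it reports no verdict.
The state is a dict: "clock": time; "joint_pos": joint angles; "qvel": joint speeds; "tau": joint torques, N m; "tool_pos": TCP position; "orientation": TCP orientation; "force": force on the tool from outside, world axes, zero at the start; "moment": the same for the moment, N m; "opening": finger opening in m.
Only numpy, scipy, OpenCV 4.12 (cv2) and the standard library are available. Lean on these libraries where they do the work, as an engineer would, in place of code of your own. Each camera call takes 0.05 s, during which the arm holds its last target.

TASK

The lid of the card-file box is standing proud: press it fully down, then stand the box in the lane of the height gauge and push it under the bridge bar until it bears on the stop pad at the end, keeping a light, steady push on it for about a second. Be gentle throughout (board and gauge are delicate: a few newtons at the stop, no ramming), then let go and leave the box standing there under the bar, lid shut, with the other things on the desk left as they are.

Things in the scene. Friction and masses are not known exactly. Their poses are not given: they have to be found in the camera images.
- box_mid (a point): Loose card-file box of plain grey board: 120 mm long (x), 60 wide (y), 66 high with the lid shut, upright on the desk, 0.3 to 0.65 kg. This point is its centre, 33 mm above its underside, axes along the box's; both ends are alike. Below the lid the body is 56 mm high, rigid, flat-sided: grip there, across the 60 mm. The only box of this height (a lower, squarer card tray is a bystander).
- lid (a joint): How far the lid stands proud, in m: 0 = shut, 0.006 to 0.011 at the start. A flat 10 mm board plate, 112 x 52 mm (4 mm inside the box's edges), that slides straight down on a tight plug: about 7 N moves it, it stays where left and stops hard when shut, felt as the force rising above 10 N. More than about 35 N is too much. Lift the box by its body, not by the lid.
- lid_plate: The lid's plate; origin in the middle of its upper face, 66 mm above the box's underside when the lid is shut.
- gauge: Height gauge fixed to the desk: two low wooden fences forming a lane and a steel bar across it on two posts. Origin on the desk under the bar's middle; x = push direction, from open mouth to stop; y across, z up. The box slides on the desk itself. Lane 68 mm wide, fences 12 mm high and thick, straight from x = -100 to +97 mm. More than about 20 N of the box on any part of the gauge is too much.
- bar (a point): Middle of the bridge bar's underside, 69.5 mm above the desk: a box with its lid shut passes with 3.5 mm to spare, one with the lid proud jams. With the box home its rear end still stands 21 to 49 mm out of the bar on the mouth side, where it can be pushed. The bar is 24 mm along the lane, 92 mm across, its top 81.5 mm above the desk; posts 24 x 12 mm, centred 40 mm either side.
- mouth (a point): Middle of the lane's open mouth at desk level, 147 mm before the middle of the bar; from here the fences close in from about 100 mm apart to the lane's 68 mm over 47 mm. The box can be put down between here and the bar; sliding it on the desk takes about 1.5 to 5 N.
- stop: End stop: a fixed wooden bracket across the lane's end, 92 wide, 46 high, 97 mm beyond the bar's middle, carrying a rigid steel screw pad (46 x 26 mm, centred 26 mm up). Origin: middle of the bracket's lane-side face, at desk level; axes as the gauge's. The pad's face stands 10 to 38 mm out of the bracket: its setting is not measured, so feel for it. Box home: its centre 70 to 98 mm before the bracket.
- card_tray: Bystander: low closed card tray, 90 x 75 x 40 mm, origin under its centre.
- stamp: Bystander: wooden hand stamp, upright, 32 mm across, 67 mm high, origin under its centre.
- paperweight: Bystander: glass dome paperweight, 64 mm across, 30 mm high.
- magnifier: Bystander: flat round reading glass, 76 mm across, with a 90 mm handle along -x, 9 mm high.
- eraser: Bystander: white eraser, 55 x 22 x 13 mm.
Things that resemble listed ones, but are neither listed nor needed, are in the scene too. What is shaped like the part that bears box_mid but yellow is not meant.

How it is judged:
By the outcome, as a careful person would: the job done as asked, in the order asked, and still so for the second after the job is handed in, with the robot touching nothing.
It also fails if it takes over 72 s, if anything falls off the work surface, if the arm or the gripper's body presses on something with over 40 N, if the wrist force passes 120 N, or if a joint passes its speed limit or range.

## Working session

There is one attempt and no reset: what is moved stays moved. The work goes in short steps, Python scripts to look and compute and a shell command to move; the robot and the scene stay as the last step left them, time stands still between calls to the robot, and variables do not carry over. Pictures are saved under pics/ and viewed, and the job is handed in when it is done.

```bash
mkdir -p pics; python3 - <<'E'
from plant import monitor, eyes
import cv2,numpy as np
print(monitor.get_obs())
for n in ("top","scene"):
    s=eyes.snapshot(n); cv2.imwrite(f"pics/{n}0.png",s["image"][:,:,::-1]); print(n,s["K"],s["camera_from_world"].round(4).tolist()); np.savez(f"{n}0.npz",**s)
E
```

```text
{'clock': 0.0, 'joint_pos': array([ 8.31423900e+01,  2.05906042e+01,  6.35377397e-01, -2.12765988e-02,
       -7.01361906e+01, -1.65082604e+01]), 'qvel': array([-0.04215173, -0.08203502,  0.02294846, -0.01070009,  0.03431208,
       -0.12678133]), 'tau': array([-7.89829355e-04, -5.82722139e+01,  2.93066561e+01,  6.99742377e+00,
        6.92790709e-03, -1.52407133e-04]), 'tool_pos': array([0.26751583, 0.61920116, 0.22564061]), 'orientation': array([  94.16838733,   89.90641933, -109.20472845]), 'force': array([0.33105448, 0.77102623, 0.62109846]), 'moment': array([ 0.00273659, -0.00906773,  0.06425886]), 'opening': 0.08796248301410657}
top [[452.16503998   0.         319.84894728]
 [  0.         452.16503998 248.9218956 ]
 [  0.           0.           1.        ]] [[0.0227, -0.999, -0.0384, -0.0211], [0.9856, 0.016, 0.1686, -0.5082], [-0.1678, -0.0417, 0.9849, -0.8414], [0.0, 0.0, 0.0, 1.0]]
scene [[441.16757891   0.         314.14199087]
 [  0.         441.16757891 238.96322782]
 [  0.           0.           1.        ]] [[-0.0447, 0.999, -0.0025, 0.0546], [-0.7791, -0.0333, 0.626, 0.3268], [0.6253, 0.0299, 0.7798, -1.251], [0.0, 0.0, 0.0, 1.0]]
```

View pics/top0.png

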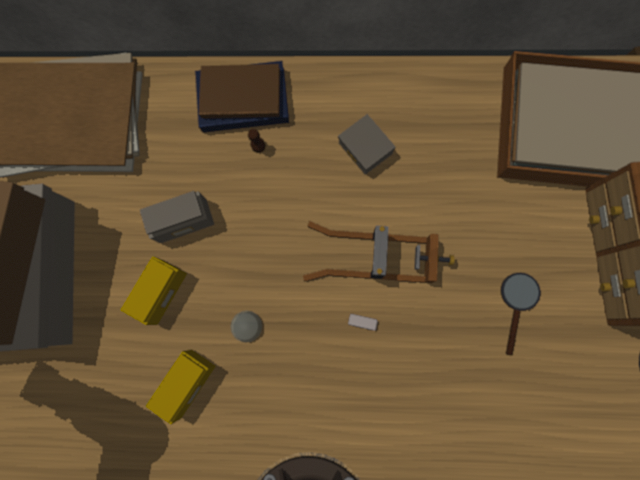

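View pics/scene0.png

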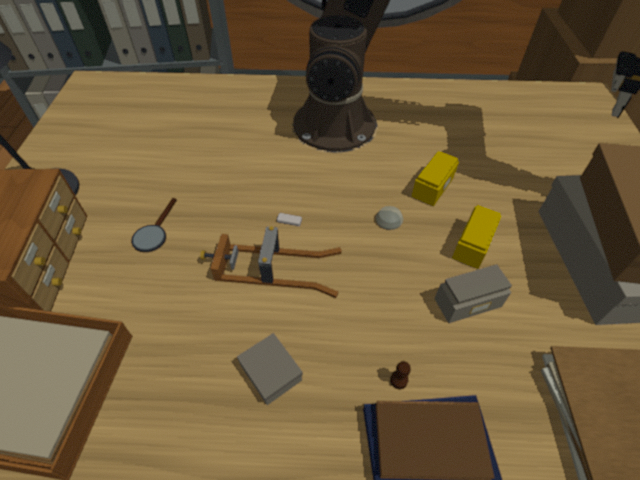

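The top view shows the grey box of two-part height at (177,217). The squarer grey tray is at (366,144), and the two yellow look-alikes are at (155,290) and (180,387). The gauge runs from its mouth at about x=305 to the stop at about (432,258). The grey box fits: it is long, tall and plain grey. I'll confirm it in an enlarged crop and measure.

```bash
cat > h.py <<'E'
import numpy as np,cv2
def cloud(s):
    d=s["depth"];K=s["K"];h,w=d.shape
    u,v=np.meshgrid(np.arange(w),np.arange(h))
    P=np.stack([(u-K[0,2])*d/K[0,0],-(v-K[1,2])*d/K[1,1],-d],-1)
    M=s["camera_from_world"] 
    W=(P-M[:3,3])@M[:3,:3]
    W[d==0]=np.nan
    return W
def ray(s,u,v,z):
    K=s["K"];M=s["camera_from_world"]
    r=np.array([(u-K[0,2])/K[0,0],-(v-K[1,2])/K[1,1],-1])@M[:3,:3]
    c=-M[:3,3]@M[:3,:3]
    return c+r*(z-c[2])/r[2]
E
python3 - <<'E'
from h import *
for n,roi in (("top",(130,180,95,75)),("scene",(420,250,110,80))):
    s=dict(np.load(n+"0.npz")); W=cloud(s)
    print(n,"desk z",np.nanmedian(W[300:310,280:300,2] if n=="top" else W[330:340,200:220,2]))
    x,y,w,h=roi
    c=s["image"][y:y+h,x:x+w,::-1]; cv2.imwrite(f"pics/box_{n}.png",cv2.resize(c,None,fx=7,fy=7,interpolation=cv2.INTER_CUBIC))
    R=W[y:y+h,x:x+w]; m=(R[...,2]>.06)&(R[...,2]<.09)
    z=R[m][:,2]; print("z pct",np.percentile(z,[5,25,50,75,95]).round(4))
    r=cv2.minAreaRect((R[m][:,:2]*1000).astype(np.float32)); print(r)
    print("proud hist",np.histogram(z,bins=np.arange(.06,.09,.002)))
s=dict(np.load("top0.npz")); c=s["image"][205:300,295:465,::-1]; cv2.imwrite("pics/gauge0.png",cv2.resize(c,None,fx=4.5,fy=4.5,interpolation=cv2.INTER_CUBIC))
E
```

```text
top desk z 0.00021994027158494606
z pct [0.0732 0.0754 0.0765 0.0774 0.0789]
((571.8118286132812, 279.03070068359375), (54.188323974609375, 112.7858657836914), 20.54413604736328)
proud hist (array([  3,   0,   1,   9,  18,  28,  72, 469, 747, 228,  15,   1,   0,
         0]), array([0.06 , 0.062, 0.064, 0.066, 0.068, 0.07 , 0.072, 0.074, 0.076,
       0.078, 0.08 , 0.082, 0.084, 0.086, 0.088]))
scene desk z -0.0009513273102875719
z pct [0.07   0.074  0.0749 0.0758 0.077 ]
((570.1339111328125, 279.43255615234375), (53.21539306640625, 114.06305694580078), 20.402597427368164)
proud hist (array([  6,   1,   3,  31,  37,  49, 256, 862, 292,  12,   0,   0,   0,
         0]), array([0.06 , 0.062, 0.064, 0.066, 0.068, 0.07 , 0.072, 0.074, 0.076,
       0.078, 0.08 , 0.082, 0.084, 0.086, 0.088]))
```

View pics/box_top.png

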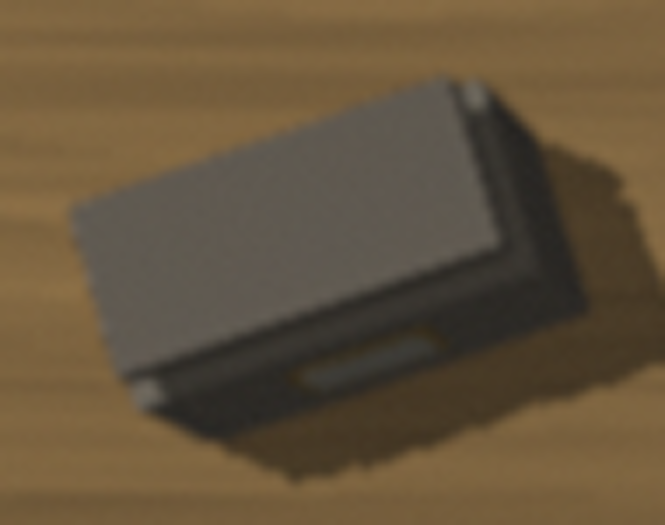

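View pics/gauge0.png

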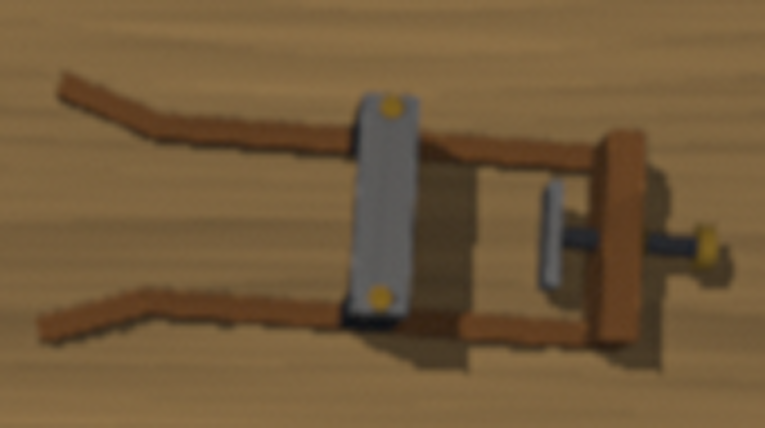

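View pics/box_scene.png

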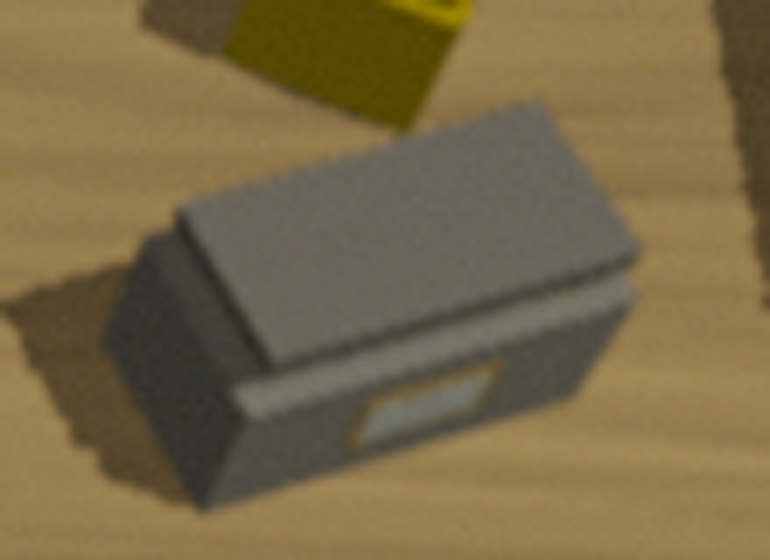

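Both crops confirm it: grey, 112x53 mm top plate, standing about 10 mm proud (z about 76 mm). Box centre is about (0.571, 0.279), long axis at about -69.5°. Next, the gauge pose.

```bash
python3 - <<'E'
from h import *
for n,roi in (("top",(365,220,30,65)),("scene",(250,220,40,70))):
    s=dict(np.load(n+"0.npz")); W=cloud(s); x,y,w,h=roi
    R=W[y:y+h,x:x+w]; m=(R[...,2]>.077)&(R[...,2]<.09)
    print(n,"bar",np.median(R[m][:,2]),m.sum(),cv2.minAreaRect((R[m][:,:2]*1000).astype(np.float32)), (R[m][:,:2].mean(0)))
    x,y,w,h=(420,225,30,65) if n=="top" else (205,230,40,55)
    R=W[y:y+h,x:x+w]; m=(R[...,2]>.042)&(R[...,2]<.05)
    print("bracket",m.sum(),cv2.minAreaRect((R[m][:,:2]*1000).astype(np.float32)))
    # fence tops
    x0,y0,w,h=(300,215,140,75) if n=="top" else (205,225,145,80)
    R=W[y0:y0+h,x0:x0+w]; hsv=cv2.cvtColor(s["image"],cv2.COLOR_RGB2HSV)[y0:y0+h,x0:x0+w]
    m=(R[...,2]>.009)&(R[...,2]<.015)
    P=R[m][:,:2]
    # lane straight part
    for lo in (0,1):
        pass
    np.save(f"f_{n}.npy",P); print("fence n",len(P))
s=dict(np.load("top0.npz"))
# pixels from crop (u=295+px/4.5, v=205+py/4.5)
f=lambda px,py,z:ray(s,295+px/4.5,205+py/4.5,z).round(4)[:2]
print("bar corners",[f(*p,.0815) for p in((366,95),(418,97),(404,316),(350,310))])
print("fence in",[f(*p,.012) for p in((155,140),(355,153),(600,170),(150,288),(345,302),(590,318))])
print("bracket top lane side",f(608,130,.046),f(590,340,.046))
print("pad top",f(557,180,.039),f(545,288,.039))
E
```

```text
top bar 0.08173886923275381 640 ((503.362548828125, -124.43859100341797), (24.20195198059082, 92.26363372802734), 86.74423217773438) [ 0.50256142 -0.12425256]
bracket 406 ((497.1796569824219, -229.22183227539062), (16.934402465820312, 92.3836898803711), 86.43842315673828)
fence n 1262
scene bar 0.0806096795286299 455 ((501.6317443847656, -123.95915222167969), (24.444669723510742, 93.16270446777344), 86.43695068359375) [ 0.5033231  -0.12363482]
bracket 286 ((493.8636474609375, -228.0653839111328), (17.39712142944336, 94.61007690429688), 87.49490356445312)
fence n 985
bar corners [array([ 0.5471, -0.1178]), array([ 0.5465, -0.1394]), array([ 0.4548, -0.1335]), array([ 0.4569, -0.1115])]
fence in [array([ 0.5405, -0.0288]), array([ 0.5359, -0.1188]), array([ 0.5299, -0.2278]), array([ 0.4732, -0.0279]), array([ 0.4685, -0.1146]), array([ 0.4633, -0.2223])]
bracket top lane side [ 0.5411 -0.2248] [ 0.4501 -0.2156]
pad top [ 0.5201 -0.2039] [ 0.4728 -0.1981]
```

```bash
cat >> h.py <<'E'
from scipy.spatial.transform import Rotation as Ro
def st(pr=True):
    from plant import monitor
    o=monitor.get_obs(); R=Ro.from_euler("xyz",o["orientation"],degrees=True).as_matrix()
    print("t",round(o["clock"],2),"tcp",o["tool_pos"].round(4),"F",o["force"].round(2),"open",round(o["opening"],4),"jaw",round(float(np.degrees(np.arctan2(R[1,1],R[0,1]))),2),"toolx",R[:,0].round(4),"j",o["joint_pos"].round(1))
    return o,R
def to(p,jaw=None,o=None):
    "rows units to go"
    o,R=st()
    print("lin units total",((np.array(p)-o["tool_pos"])/.06).round(3))
    a=np.degrees(np.arctan2(R[1,1],R[0,1]))
    if jaw is not None:
        d=(jaw-a+90)%180-90
        c,s=np.cos(np.radians(a+d)),np.sin(np.radians(a+d))
        T=np.column_stack([[0,0,-1],[c,s,0],np.cross([0,0,-1],[c,s,0])])
        print("rot units total",(np.degrees(Ro.from_matrix(T@R.T).as_rotvec())/5).round(3))
E
python3 - <<'E'
from h import *
to([.571,.279,.12],20.5)
E
```

```text
t 0.1 tcp [0.2676 0.6193 0.2257] F [ 0.47 -0.98 -0.88] open 0.0881 jaw -113.37 toolx [-4.0e-04 -1.4e-03 -1.0e+00] j [ 83.1  20.6   0.6  -0.  -70.1 -16.5]
lin units total [ 5.057 -5.671 -1.762]
rot units total [ 0.013 -0.011 -9.226]
```

```bash
python3 - <<'E'
from h import *
for n in("top","scene"):
    W=cloud(dict(np.load(n+"0.npz"))).reshape(-1,3)
    for y in np.arange(.2,.8,.05):
        print(n,round(y,2),[round(float(W[k][:,2].max()),2) if (k:=(abs(W[:,0]-x)<.025)&(abs(W[:,1]-y)<.025)).sum()>3 else None for x in np.arange(.2,.75,.05)])
E
```

```text
top 0.2 [0.04, 0.07, 0.07, 0.01, 0.01, 0.01, 0.0, 0.08, 0.08, 0.0, 0.01]
top 0.25 [0.07, 0.07, 0.07, 0.0, 0.01, 0.07, 0.0, 0.08, 0.08, 0.01, 0.0]
top 0.3 [0.07, 0.07, 0.0, 0.07, 0.07, 0.07, 0.07, 0.08, 0.08, 0.01, 0.0]
top 0.35 [0.01, 0.01, 0.01, 0.07, 0.07, 0.07, 0.01, 0.08, 0.08, 0.0, 0.01]
top 0.4 [0.0, 0.0, 0.01, 0.0, 0.0, 0.01, 0.01, 0.01, 0.01, 0.0, 0.05]
top 0.45 [0.01, 0.01, 0.01, 0.01, 0.0, 0.01, 0.01, 0.01, 0.01, 0.01, 0.05]
top 0.5 [0.0, 0.01, 0.12, 0.16, 0.18, 0.2, 0.21, 0.21, 0.21, 0.01, 0.05]
top 0.55 [0.01, 0.0, 0.15, 0.16, 0.16, None, None, None, 0.12, 0.01, 0.05]
top 0.6 [0.0, 0.01, 0.01, None, None, None, None, None, None, 0.03, 0.05]
top 0.65 [None, 0.0, 0.0, None, None, None, None, None, None, 0.03, 0.05]
top 0.7 [None, None, None, None, None, None, None, None, None, 0.0, None]
top 0.75 [None, None, None, None, None, None, None, None, None, None, None]
top 0.8 [None, None, None, None, None, None, None, None, None, None, None]
scene 0.2 [0.0, 0.07, 0.07, 0.0, 0.0, 0.0, 0.0, 0.08, 0.08, 0.0, 0.0]
scene 0.25 [0.07, 0.07, 0.07, 0.0, 0.0, 0.07, 0.0, 0.08, 0.08, 0.0, 0.0]
scene 0.3 [0.07, 0.07, 0.0, 0.07, 0.07, 0.07, 0.07, 0.08, 0.08, 0.0, 0.0]
scene 0.35 [0.0, 0.0, 0.0, 0.07, 0.07, 0.07, 0.0, 0.08, 0.08, 0.0, 0.0]
scene 0.4 [0.0, 0.0, 0.0, 0.0, 0.0, 0.0, 0.0, 0.0, 0.0, 0.0, 0.04]
scene 0.45 [0.0, 0.0, 0.0, 0.0, 0.0, 0.0, 0.0, 0.0, 0.0, 0.0, 0.04]
scene 0.5 [0.0, 0.33, 0.11, 0.21, 0.21, 0.21, 0.21, 0.21, 0.2, 0.0, 0.05]
scene 0.55 [0.34, 0.34, 0.33, 0.21, 0.21, 0.21, 0.21, None, 0.15, 0.0, 0.04]
scene 0.6 [0.32, 0.27, 0.21, 0.21, 0.21, None, None, None, 0.05, 0.0, None]
scene 0.65 [None, None, None, None, None, None, None, None, None, None, None]
scene 0.7 [None, None, None, None, None, None, None, None, None, None, None]
scene 0.75 [None, None, None, None, None, None, None, None, None, None, None]
scene 0.8 [None, None, None, None, None, None, None, None, None, None, None]
```

```bash
python3 -m crank '[{"linear":[0,0,0.7],"rot":[0,0,0],"hand":0},{"linear":[0,0,0.7],"rot":[0,0,0],"hand":0},{"linear":[0.2,-0.4,0.2],"rot":[0,0,-0.7],"hand":0},{"linear":[0.5,-0.6,0],"rot":[0,0,-0.9],"hand":0},{"linear":[0.5,-0.6,0],"rot":[0,0,-0.9],"hand":0},{"linear":[0.5,-0.6,0],"rot":[0,0,-0.9],"hand":0},{"linear":[0.5,-0.6,0],"rot":[0,0,-0.9],"hand":0},{"linear":[0.5,-0.6,0],"rot":[0,0,-0.9],"hand":0},{"linear":[0.5,-0.6,0],"rot":[0,0,-0.9],"hand":0},{"linear":[0.5,-0.6,0],"rot":[0,0,-0.9],"hand":0},{"linear":[0.5,-0.4,-0.3],"rot":[0,0,-0.9],"hand":0},{"linear":[0,0,0],"rot":[0,0,0],"hand":0}]'; python3 -c "
from h import *
to([.571,.279,.15],20.5)"
```

```text
clock: 1.6
tool_pos: [0.5224, 0.2978, 0.2949]
orientation: [95.4, 88.9, -149.6]
force: [0.2, -0.1, -0.4]
opening: 0.0003
t 1.6 tcp [0.5224 0.2978 0.2949] F [ 0.22 -0.08 -0.39] open 0.0003 jaw -154.99 toolx [-0.0165 -0.0097 -0.9998] j [ 48.1  12.3  -1.8  -0.3 -77.  -23. ]
lin units total [ 0.81  -0.313 -2.415]
rot units total [ 0.103 -0.193 -0.902]
```

```bash
python3 -m crank '[{"linear":[0.4,-0.15,-0.4],"rot":[0.05,-0.1,-0.5],"hand":0},{"linear":[0.4,-0.15,-0.4],"rot":[0.05,-0.1,-0.4],"hand":0},{"linear":[0,0,0],"rot":[0,0,0],"hand":0}]'; python3 - <<'E'
from h import *
to([.571,.279,.09],20.5)
from plant import eyes,monitor
o,R=st()
s=eyes.snapshot("wrist"); cv2.imwrite("pics/w1.png",s["image"][:,:,::-1])
np.savez("w1.npz",R=R,p=o["tool_pos"],**s)
E
```

```text
clock: 1.98
tool_pos: [0.57, 0.2778, 0.2453]
orientation: [-111.6, 90.0, -1.3]
force: [-0.8, -0.1, 1.2]
opening: 0.0004
t 1.98 tcp [0.57   0.2778 0.2453] F [-0.79 -0.1   1.2 ] open 0.0004 jaw -159.72 toolx [ 2.e-04 -0.e+00 -1.e+00] j [ 43.6  16.1  -3.2   0.  -70.7 -23.3]
lin units total [ 0.016  0.019 -2.588]
rot units total [0.    0.002 0.045]
t 1.98 tcp [0.57   0.2778 0.2453] F [-0.79 -0.1   1.2 ] open 0.0004 jaw -159.72 toolx [ 2.e-04 -0.e+00 -1.e+00] j [ 43.6  16.1  -3.2   0.  -70.7 -23.3]
```

View pics/w1.png

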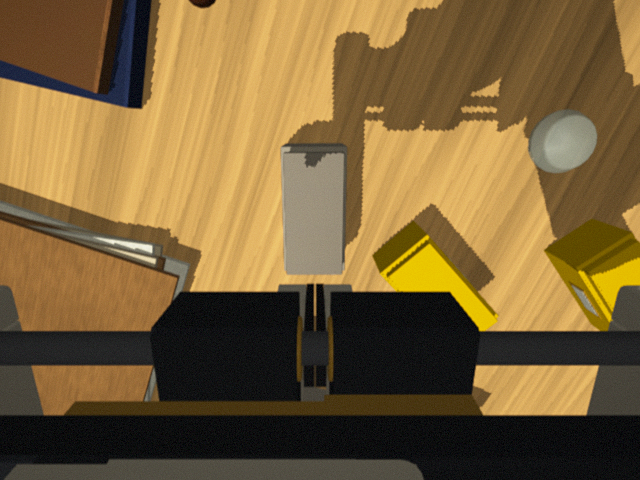

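The wrist view shows the box at (282–346, 145–274), its lid edges nearly parallel to the image axes, so the yaw is right. I'll refine from this view.

```bash
cat >> h.py <<'E'
def wcloud(f):
    s=dict(np.load(f)); d=s["depth"];K=s["K"];h,w=d.shape
    u,v=np.meshgrid(np.arange(w),np.arange(h))
    P=np.stack([(u-K[0,2])*d/K[0,0],-(v-K[1,2])*d/K[1,1],-d],-1)
    H=s["hand_eye"]; T=P@H[:3,:3].T+H[:3,3]
    W=T@s["R"].T+s["p"]; W[d==0]=np.nan; return W,s
E
python3 - <<'E'
from h import *
W,s=wcloud("w1.npz")
R=W[130:290,265:360]; m=(R[...,2]>.068)&(R[...,2]<.09)
print(np.nanmedian(R[m][:,2]),m.sum()); print(cv2.minAreaRect((R[m][:,:2]*1000).astype(np.float32)))
E
```

```text
0.07499767574513233 7134
((570.844970703125, 276.9802551269531), (52.130653381347656, 112.0289077758789), 20.539047241210938)
```

```bash
python3 -m crank '[{"linear":[0.02,0,-0.7],"rot":[0,0,0.04],"hand":0},{"linear":[0,0,-0.7],"rot":[0,0,0],"hand":0},{"linear":[0,0,-0.6],"rot":[0,0,0],"hand":0},{"linear":[0,0,-0.4],"rot":[0,0,0],"hand":0},{"linear":[0,0,0],"rot":[0,0,0],"hand":0}]'; python3 -c "
from h import *
to([.571,.278,.076],20.5)"
```

```text
clock: 2.65
tool_pos: [0.5695, 0.2825, 0.1063]
orientation: [-72.8, 89.3, 38.1]
force: [0.1, 0.7, 0.4]
opening: 0.0004
t 2.65 tcp [0.5695 0.2825 0.1063] F [0.11 0.69 0.37] open 0.0004 jaw -159.1 toolx [ 0.009   0.0071 -0.9999] j [ 44.   22.1 -13.9   0.1 -53.4 -23.1]
lin units total [ 0.026 -0.074 -0.505]
rot units total [-0.081  0.104 -0.081]
```

```bash
python3 -m crank '[{"linear":[0.03,-0.07,-0.2],"rot":[-0.08,0.1,-0.08],"hand":0},{"linear":[0,0,-0.15],"rot":[0,0,0],"hand":0},{"linear":[0,0,-0.05],"rot":[0,0,0],"hand":0},{"linear":[0,0,-0.03],"rot":[0,0,0],"hand":0},{"linear":[0,0,0],"rot":[0,0,0],"hand":0}]'; python3 -c "
from h import *
to([.571,.278,.066],20.5)"
```

```text
clock: 3.28
tool_pos: [0.5729, 0.2801, 0.0836]
orientation: [-74.5, 89.7, 36.0]
force: [0.1, 0.5, 0.5]
opening: 0.0002
t 3.27 tcp [0.5729 0.2801 0.0836] F [0.07 0.46 0.46] open 0.0002 jaw -159.43 toolx [ 0.0049  0.0036 -1.    ] j [ 43.6  23.8 -14.6   0.1 -51.3 -23.1]
lin units total [-0.031 -0.035 -0.293]
rot units total [-0.041  0.057 -0.014]
```

```bash
python3 -m crank '[{"linear":[-0.02,-0.03,-0.05],"rot":[-0.04,0.05,0],"hand":0},{"linear":[0,0,-0.05],"rot":[0,0,0],"hand":0},{"linear":[0,0,-0.03],"rot":[0,0,0],"hand":0}]'; python3 -m crank '[{"linear":[0,0,-0.03],"rot":[0,0,0],"hand":0}]';python3 -m crank '[{"linear":[0,0,-0.03],"rot":[0,0,0],"hand":0}]'
```

```text
clock: 3.65
tool_pos: [0.5719, 0.2783, 0.0762]
orientation: [-92.7, 89.9, 17.8]
force: [-3.3, 0.7, 6.4]
opening: 0.0004
clock: 3.78
tool_pos: [0.5719, 0.2784, 0.0749]
orientation: [-98.5, 89.9, 12.1]
force: [-2.1, -0.5, 6.5]
opening: 0.0003
clock: 3.9
tool_pos: [0.5719, 0.2784, 0.0738]
orientation: [-99.5, 89.9, 11.1]
force: [-2.8, -0.2, 8.0]
opening: 0.0003
```

Contact at z = 76 mm, and the lid is sliding at about 7 N. I'll continue in small steps.

```bash
python3 -m crank '[{"linear":[0,0,-0.03],"rot":[0,0,0],"hand":0},{"linear":[0,0,-0.03],"rot":[0,0,0],"hand":0},{"linear":[0,0,-0.03],"rot":[0,0,0],"hand":0}]';python3 -m crank '[{"linear":[0,0,-0.03],"rot":[0,0,0],"hand":0},{"linear":[0,0,-0.03],"rot":[0,0,0],"hand":0}]'; python3 -m crank '[{"linear":[0,0,-0.025],"rot":[0,0,0],"hand":0}]'
```

```text
clock: 4.28
tool_pos: [0.5719, 0.2783, 0.0707]
orientation: [-102.9, 89.9, 7.7]
force: [-3.1, -1.1, 7.8]
opening: 0.0005
clock: 4.53
tool_pos: [0.5719, 0.2783, 0.0686]
orientation: [-102.2, 89.8, 8.5]
force: [-2.5, -0.9, 6.7]
opening: 0.0004
clock: 4.65
tool_pos: [0.5719, 0.2783, 0.0679]
orientation: [-102.1, 89.8, 8.6]
force: [-3.6, -0.7, 7.4]
opening: 0.0004
```

```bash
python3 -m crank '[{"linear":[0,0,-0.025],"rot":[0,0,0],"hand":0}]';python3 -m crank '[{"linear":[0,0,-0.025],"rot":[0,0,0],"hand":0}]'; python3 -m crank '[{"linear":[0,0,-0.025],"rot":[0,0,0],"hand":0}]'
```

```text
clock: 4.78
tool_pos: [0.5719, 0.2784, 0.0671]
orientation: [-101.8, 89.8, 8.9]
force: [-2.6, -0.9, 7.1]
opening: 0.0001
clock: 4.9
tool_pos: [0.5719, 0.2783, 0.0664]
orientation: [-102.1, 89.7, 8.6]
force: [-2.8, -0.1, 7.4]
opening: 0.0002
clock: 5.03
tool_pos: [0.5719, 0.2783, 0.0662]
orientation: [-103.7, 89.7, 7.1]
force: [-5.3, -1.4, 15.0]
opening: 0.0008
```

```bash
python3 -m crank '[{"linear":[0,0,-0.03],"rot":[0,0,0],"hand":0}]'; python3 -m crank '[{"linear":[0.005,0,-0.03],"rot":[0,0,0],"hand":0}]'
```

```text
clock: 5.15
tool_pos: [0.572, 0.2784, 0.0662]
orientation: [-103.7, 89.7, 7.1]
force: [-6.7, -1.4, 16.6]
opening: 0.0002
clock: 5.28
tool_pos: [0.5721, 0.2784, 0.0663]
orientation: [-103.8, 89.7, 7.0]
force: [-8.7, 0.1, 16.1]
opening: 0.0006
```

The lid stops hard at z = 66.2 mm with 16 N. Now I'll rise, open, and check.

```bash
python3 -m crank '[{"linear":[0,0,0.2],"rot":[0,0,0],"hand":0},{"linear":[0,0,0.6],"rot":[0,0,0],"hand":1},{"linear":[0,0,0.6],"rot":[0,0,0],"hand":1},{"linear":[0,0,0.6],"rot":[0,0,0],"hand":1},{"linear":[0,0,0.5],"rot":[0,0,0],"hand":1},{"linear":[0,0,0],"rot":[0,0,0],"hand":1}]'; python3 - <<'E'
from h import *
from plant import eyes,monitor
o,R=st()
s=eyes.snapshot("wrist"); np.savez("w2.npz",R=R,p=o["tool_pos"],**s)
cv2.imwrite("pics/w2.png",s["image"][:,:,::-1])
W,s=wcloud("w2.npz")
Q=W[:300,200:430]; m=(Q[...,2]>.058)&(Q[...,2]<.085)&(np.hypot(Q[...,0]-.571,Q[...,1]-.278)<.07)
print(np.nanmedian(Q[m][:,2]),m.sum()); print(cv2.minAreaRect((Q[m][:,:2]*1000).astype(np.float32)))
to([.571,.278,.022],20.5)
E
```

```text
clock: 6.02
tool_pos: [0.5723, 0.2781, 0.2235]
orientation: [-99.9, 89.5, 10.9]
force: [-0.9, -0.3, -0.5]
opening: 0.0448
t 6.03 tcp [0.5723 0.2781 0.2235] F [-0.88 -0.27 -0.52] open 0.0448 jaw -159.15 toolx [ 0.0081  0.0016 -1.    ] j [ 43.6  16.8  -5.3   0.3 -67.5 -22.9]
0.06472920292163495 7586
((570.8192138671875, 277.1017761230469), (52.19321823120117, 112.33038330078125), 20.549766540527344)
t 6.08 tcp [0.5715 0.2777 0.2219] F [ 0.52 -0.59  0.22] open 0.049 jaw -159.17 toolx [ 6.e-03  4.e-04 -1.e+00] j [ 43.6  16.8  -5.4   0.2 -67.5 -22.9]
lin units total [-0.009  0.004 -3.331]
rot units total [-0.005  0.069 -0.066]
```

View pics/w2.png

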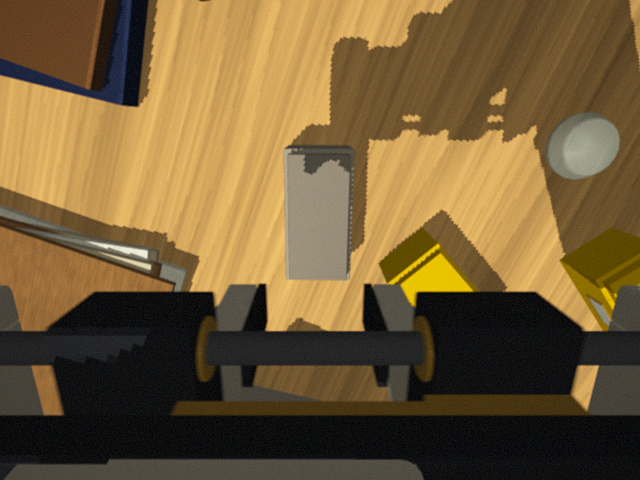

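```bash
python3 - <<'E'
from h import *
a=np.radians(20.5); j=np.array([np.cos(a),np.sin(a)]); l=np.array([-j[1],j[0]])
for n in("top","scene"):
    W=cloud(dict(np.load(n+"0.npz"))).reshape(-1,3); W=W[(W[:,2]>.015)]
    q=W[:,:2]-[.571,.278]; J=q@j; L=q@l
    for Lh,nm in((.02,"finger"),(.045,"body")):
        k=(abs(L)<Lh)&(abs(J)>.04)&(abs(J)<.15)
        print(n,nm,"neg side closest",J[k&(J<0)].max() if (k&(J<0)).any() else None,"maxz",W[k&(abs(J)<.1)][:,2].max() if (k&(abs(J)<.1)).any() else None,"pos",J[k&(J>0)].min() if (k&(J>0)).any() else None)
E
```

```text
top finger neg side closest None maxz None pos None
top body neg side closest -0.08429000349844358 maxz 0.0693077081069285 pos None
scene finger neg side closest None maxz None pos None
scene body neg side closest -0.0864337732721262 maxz 0.06738415190540022 pos None
```

```bash
python3 -m crank '[{"linear":[0,0,-0.6],"rot":[0,0.07,-0.07],"hand":1},{"linear":[0,0,-0.6],"rot":[0,0,0],"hand":1},{"linear":[0,0,-0.4],"rot":[0,0,0],"hand":1},{"linear":[0,0,0],"rot":[0,0,0],"hand":1},{"linear":[0,0,0],"rot":[0,0,0],"hand":1}]'; python3 -c "
from h import *
to([.571,.278,.022],20.5)"
```

```text
clock: 6.7
tool_pos: [0.5701, 0.2765, 0.1211]
orientation: [97.2, 89.8, -152.4]
force: [0.7, -0.3, 0.3]
opening: 0.0871
t 6.7 tcp [0.5701 0.2765 0.1211] F [ 0.66 -0.32  0.34] open 0.0871 jaw -159.57 toolx [-0.0031 -0.0016 -1.    ] j [ 43.5  21.5 -12.4  -0.1 -56.2 -23. ]
lin units total [ 0.015  0.025 -1.651]
rot units total [ 0.019 -0.035  0.013]
```

```bash
python3 -m crank '[{"linear":[0.015,0.025,-0.3],"rot":[0,0,0],"hand":1},{"linear":[0,0,-0.35],"rot":[0,0,0],"hand":1},{"linear":[0,0,-0.35],"rot":[0,0,0],"hand":1},{"linear":[0,0,-0.3],"rot":[0,0,0],"hand":1},{"linear":[0,0,-0.15],"rot":[0,0,0],"hand":1},{"linear":[0,0,0],"rot":[0,0,0],"hand":1}]'; python3 -c "
from h import *
to([.571,.278,.022],20.5)"
```

```text
clock: 7.45
tool_pos: [0.5724, 0.2796, 0.032]
orientation: [-46.6, 89.8, 63.8]
force: [-0.9, 0.3, -0.3]
opening: 0.0875
t 7.45 tcp [0.5724 0.2796 0.032 ] F [-0.9   0.33 -0.28] open 0.0875 jaw -159.56 toolx [ 0.0012  0.0024 -1.    ] j [ 43.5  27.2 -17.1  -0.1 -45.6 -23. ]
lin units total [-0.024 -0.027 -0.167]
rot units total [-0.027  0.013  0.011]
```

Next, the last step down, then close.

```bash
python3 -m crank '[{"linear":[-0.02,-0.025,-0.16],"rot":[0,0,0],"hand":1},{"linear":[0,0,0],"rot":[0,0,0],"hand":0},{"linear":[0,0,0],"rot":[0,0,0],"hand":0},{"linear":[0,0,0],"rot":[0,0,0],"hand":0},{"linear":[0,0,0],"rot":[0,0,0],"hand":0},{"linear":[0,0,0],"rot":[0,0,0],"hand":0}]'; python3 -c "
from h import *
st()"
```

```text
clock: 8.2
tool_pos: [0.5719, 0.2787, 0.0237]
orientation: [-58.0, 89.7, 52.4]
force: [0.0, -0.9, -2.0]
opening: 0.0595
t 8.2 tcp [0.5719 0.2787 0.0237] F [ 0.03 -0.92 -1.97] open 0.0595 jaw -159.55 toolx [ 0.0033  0.0043 -1.    ] j [ 43.5  27.6 -17.7  -0.1 -44.3 -23. ]
```

```bash
python3 -m crank '[{"linear":[0,0,0.2],"rot":[0,0,0],"hand":0},{"linear":[0,0,0.4],"rot":[0,0,0],"hand":0},{"linear":[0,0,0.5],"rot":[0,0,0],"hand":0},{"linear":[0,0,0.3],"rot":[0,0,0],"hand":0},{"linear":[0,0,0],"rot":[0,0,0],"hand":0}]'; python3 -c "
from h import *
to([.5083,-.0245,.1],-3.3)"
```

```text
clock: 8.82
tool_pos: [0.5701, 0.2775, 0.1103]
orientation: [-19.0, 89.9, 91.4]
force: [0.2, 0.3, -4.1]
opening: 0.0597
t 8.82 tcp [0.5701 0.2775 0.1103] F [ 0.17  0.33 -4.15] open 0.0597 jaw -159.61 toolx [-1.0e-04  2.5e-03 -1.0e+00] j [ 43.5  22.  -13.2  -0.1 -54.6 -23. ]
lin units total [-1.03  -5.034 -0.171]
rot units total [-0.028  0.005 -4.739]
```

```bash
python3 -m crank '[{"linear":[0,-0.3,0],"rot":[0,0,-0.3],"hand":0},{"linear":[-0.1,-0.45,0],"rot":[0,0,-0.4],"hand":0},{"linear":[-0.1,-0.5,0],"rot":[0,0,-0.5],"hand":0},{"linear":[-0.1,-0.5,0],"rot":[0,0,-0.5],"hand":0},{"linear":[-0.1,-0.5,0],"rot":[0,0,-0.5],"hand":0},{"linear":[-0.1,-0.5,0],"rot":[0,0,-0.5],"hand":0},{"linear":[-0.1,-0.5,0],"rot":[0,0,-0.5],"hand":0},{"linear":[-0.1,-0.5,0],"rot":[0,0,-0.5],"hand":0},{"linear":[-0.1,-0.5,0],"rot":[0,0,-0.5],"hand":0},{"linear":[-0.1,-0.3,0],"rot":[0,0,-0.3],"hand":0},{"linear":[0,0,0],"rot":[0,0,0],"hand":0},{"linear":[0,0,0],"rot":[0,0,0],"hand":0}]'; python3 -c "
from h import *
to([.5083,-.0245,.1],-3.3)"
```

```text
clock: 10.32
tool_pos: [0.5039, -0.0132, 0.1001]
orientation: [99.6, 89.0, -174.0]
force: [-0.1, 0.7, -3.9]
opening: 0.0597
t 10.32 tcp [ 0.5039 -0.0132  0.1001] F [-0.1   0.72 -3.9 ] open 0.0597 jaw 176.46 toolx [-0.0169 -0.0018 -0.9999] j [ 20.7  12.2 -29.4  -0.3 -49.3 -24. ]
lin units total [ 0.073 -0.188 -0.002]
rot units total [ 0.021 -0.194  0.048]
```

```bash
python3 -m crank '[{"linear":[0.07,-0.18,0],"rot":[0.02,-0.19,0.05],"hand":0},{"linear":[0,0,0],"rot":[0,0,0],"hand":0},{"linear":[0,0,0],"rot":[0,0,0],"hand":0}]'; python3 - <<'E'
from h import *
from plant import eyes
to([.5083,-.0245,.0237],-3.3)
for n in("scene",):
    s=eyes.snapshot(n); np.savez(n+"1.npz",**s)
    cv2.imwrite(f"pics/{n}1.png",cv2.resize(s["image"][180:330,180:420,::-1],None,fx=3.2,fy=3.2))
E
```

```text
clock: 10.7
tool_pos: [0.509, -0.0237, 0.0999]
orientation: [-83.1, 89.9, 3.7]
force: [0.7, -0.9, -4.8]
opening: 0.0597
t 10.7 tcp [ 0.509  -0.0237  0.0999] F [ 0.68 -0.89 -4.79] open 0.0597 jaw 176.86 toolx [ 1.2e-03  1.0e-04 -1.0e+00] j [ 19.5  12.1 -29.7   0.  -48.1 -22.6]
lin units total [-0.011 -0.013 -1.27 ]
rot units total [-0.001  0.014 -0.031]
```

View pics/scene1.png

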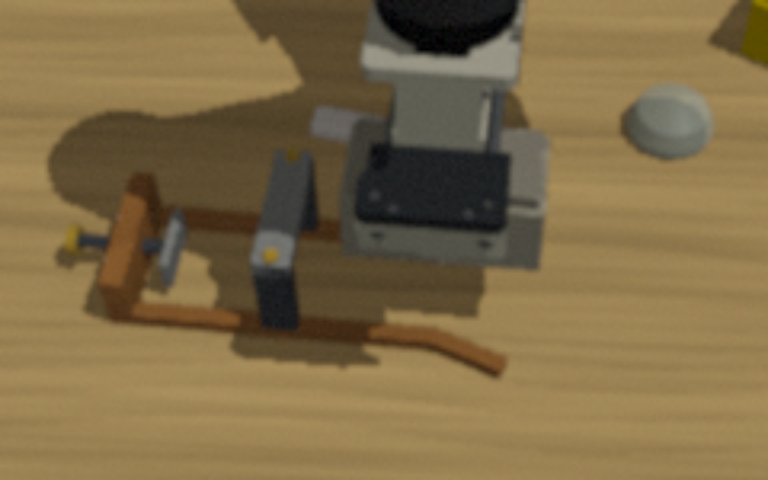

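The scene view shows the held box in line with the lane at (350–545, 130–265 in the crop), behind the bar. Lowering now.

```bash
python3 -m crank '[{"linear":[-0.01,-0.01,-0.3],"rot":[0,0,-0.03],"hand":0},{"linear":[0,0,-0.35],"rot":[0,0,0],"hand":0},{"linear":[0,0,-0.25],"rot":[0,0,0],"hand":0},{"linear":[0,0,-0.1],"rot":[0,0,0],"hand":0},{"linear":[0,0,0],"rot":[0,0,0],"hand":0}]'; python3 -c "
from h import *
to([.5083,-.0245,.0237],-3.3)"
```

```text
clock: 11.38
tool_pos: [0.5099, -0.0231, 0.0393]
orientation: [-79.6, 89.8, 7.2]
force: [0.4, -0.4, -5.4]
opening: 0.0598
t 11.38 tcp [ 0.5099 -0.0231  0.0393] F [ 0.43 -0.36 -5.39] open 0.0598 jaw 176.83 toolx [ 3.7e-03  5.0e-04 -1.0e+00] j [ 19.5  17.  -33.4   0.1 -39.4 -22.7]
lin units total [-0.026 -0.023 -0.26 ]
rot units total [-0.005  0.043 -0.026]
```

```bash
python3 -m crank '[{"linear":[-0.025,-0.02,-0.1],"rot":[0,0.04,-0.03],"hand":0},{"linear":[0,0,-0.08],"rot":[0,0,0],"hand":0},{"linear":[0,0,-0.03],"rot":[0,0,0],"hand":0},{"linear":[0,0,0],"rot":[0,0,0],"hand":0}]'; python3 -c "
from h import *
to([.5083,-.0245,.0237],-3.3)"
```

```text
clock: 11.88
tool_pos: [0.5094, -0.024, 0.0272]
orientation: [-62.9, 89.8, 23.8]
force: [0.5, -0.1, -4.4]
opening: 0.0597
t 11.88 tcp [ 0.5094 -0.024   0.0272] F [ 0.51 -0.15 -4.39] open 0.0597 jaw 176.69 toolx [ 0.0025  0.0011 -1.    ] j [ 19.4  18.  -34.   -0.  -37.8 -22.7]
lin units total [-0.018 -0.008 -0.059]
rot units total [-0.013  0.028  0.002]
```

```bash
python3 -m crank '[{"linear":[-0.015,0,-0.03],"rot":[0,0.02,0],"hand":0},{"linear":[0,0,-0.02],"rot":[0,0,0],"hand":0}]';  python3 -m crank '[{"linear":[0,0,-0.015],"rot":[0,0,0],"hand":0}]'; python3 -m crank '[{"linear":[0,0,-0.015],"rot":[0,0,0],"hand":0}]'
```

```text
clock: 12.12
tool_pos: [0.5086, -0.024, 0.0244]
orientation: [-40.5, 89.9, 46.2]
force: [0.7, -0.4, -4.3]
opening: 0.0596
clock: 12.25
tool_pos: [0.5087, -0.024, 0.0236]
orientation: [-44.8, 89.9, 41.9]
force: [-4.4, 0.7, 9.1]
opening: 0.0596
clock: 12.38
tool_pos: [0.5087, -0.024, 0.0236]
orientation: [-50.8, 89.9, 35.9]
force: [-7.4, 1.4, 15.1]
opening: 0.0596
```

Set down. Releasing and rising.

```bash
python3 -m crank '[{"linear":[0,0,0.01],"rot":[0,0,0],"hand":0},{"linear":[0,0,0],"rot":[0,0,0],"hand":0.9},{"linear":[0,0,0],"rot":[0,0,0],"hand":0.9},{"linear":[0,0,0],"rot":[0,0,0],"hand":0.9},{"linear":[0,0,0.3],"rot":[0,0,0],"hand":0.9},{"linear":[0,0,0.5],"rot":[0,0,0],"hand":0.9},{"linear":[0,0.4,0.5],"rot":[0,0,0],"hand":0.9},{"linear":[0,0.5,0],"rot":[0,0,0],"hand":0},{"linear":[0,0.5,0],"rot":[0,0,0],"hand":0},{"linear":[0,0.2,0],"rot":[0,0,0],"hand":0},{"linear":[0,0,0],"rot":[0,0,0],"hand":0}]'; python3 - <<'E'
from h import *
from plant import eyes
o,R=to([.5125,.055,.03],-3.3) or st()
for n in("top","scene"):
    s=eyes.snapshot(n); np.savez(n+"2.npz",**s)
    if n=="top": cv2.imwrite("pics/top2.png",cv2.resize(s["image"][200:320,240:460,::-1],None,fx=3.5,fy=3.5))
    else: cv2.imwrite("pics/scene2.png",cv2.resize(s["image"][180:330,180:420,::-1],None,fx=3.2,fy=3.2))
    W=cloud(s).reshape(-1,3)
    k=(W[:,2]>.058)&(W[:,2]<.075)&(abs(W[:,0]-.508)<.05)&(W[:,1]>-.1)&(W[:,1]<.05)
    print(n,k.sum(),np.median(W[k][:,2]),cv2.minAreaRect((W[k][:,:2]*1000).astype(np.float32)))
E
```

```text
clock: 13.75
tool_pos: [0.5106, 0.0746, 0.1063]
orientation: [-65.9, 89.7, 20.8]
force: [0.2, -0.1, -0.0]
opening: 0.0444
t 13.75 tcp [0.5106 0.0746 0.1063] F [ 0.19 -0.14 -0.  ] open 0.0444 jaw 176.72 toolx [ 0.0056  0.0021 -1.    ] j [ 30.2  12.1 -28.8   0.1 -48.8 -33.5]
lin units total [ 0.031 -0.327 -1.272]
rot units total [-0.025  0.065 -0.004]
t 13.75 tcp [0.5106 0.0746 0.1063] F [ 0.19 -0.14 -0.  ] open 0.0444 jaw 176.72 toolx [ 0.0056  0.0021 -1.    ] j [ 30.2  12.1 -28.8   0.1 -48.8 -33.5]
top 1635 0.06613745467412159 ((509.64910888671875, -22.978988647460938), (118.54212188720703, 59.31489562988281), 87.27754211425781)
scene 1256 0.0647352513605038 ((507.7818298339844, -22.337493896484375), (112.06857299804688, 54.66104507446289), 86.74989318847656)
```

View pics/top2.png

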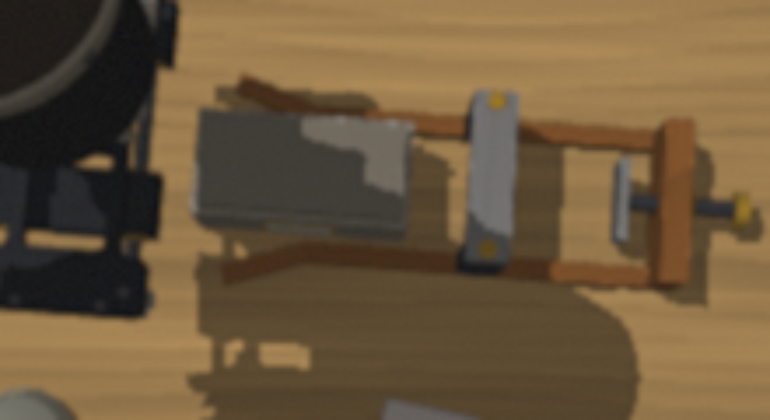

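View pics/scene2.png

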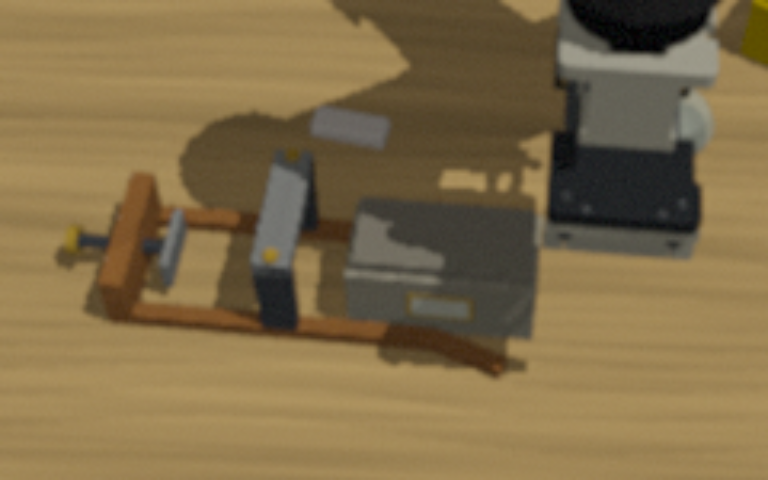

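The top view shows the box squarely in the lane mouth at (195–410, 108–235 in the crop), lid height 66 mm, parallel to the lane within 1°. The rear end is at y of about 0.037. I'll lower the closed fingers behind it.

```bash
python3 -m crank '[{"linear":[0.06,0,-0.2],"rot":[-0.02,0.06,0],"hand":0},{"linear":[0,0,-0.35],"rot":[0,0,0],"hand":0},{"linear":[0,0,-0.35],"rot":[0,0,0],"hand":0},{"linear":[0,0,-0.25],"rot":[0,0,0],"hand":0},{"linear":[0,0,-0.1],"rot":[0,0,0],"hand":0},{"linear":[0,0,0],"rot":[0,0,0],"hand":0},{"linear":[0,0,0],"rot":[0,0,0],"hand":0}]'; python3 -c "
from h import *
to([.5125,.050,.024],-3.3)"
```

```text
clock: 14.72
tool_pos: [0.5141, 0.069, 0.0254]
orientation: [117.9, 89.8, -155.7]
force: [-0.1, 0.4, 0.6]
opening: 0.0001
t 14.72 tcp [0.5141 0.069  0.0254] F [-0.07  0.44  0.6 ] open 0.0001 jaw 176.34 toolx [-0.0039 -0.0018 -1.    ] j [ 29.3  19.1 -32.7  -0.  -38.5 -33. ]
lin units total [-0.027 -0.316 -0.023]
rot units total [ 0.02  -0.045  0.073]
```

```bash
python3 -m crank '[{"linear":[-0.01,-0.1,0],"rot":[0.02,-0.04,0.07],"hand":0},{"linear":[-0.006,-0.1,0],"rot":[0,0,0],"hand":0},{"linear":[-0.006,-0.1,0],"rot":[0,0,0],"hand":0}]'; python3 -m crank '[{"linear":[-0.003,-0.05,0],"rot":[0,0,0],"hand":0}]';python3 -m crank '[{"linear":[-0.003,-0.05,0],"rot":[0,0,0],"hand":0}]';python3 -m crank '[{"linear":[-0.003,-0.05,0],"rot":[0,0,0],"hand":0}]';  python3 -c "
from h import *
to([.5125,.050,.024],-3.3)"
```

```text
clock: 15.1
tool_pos: [0.5134, 0.0504, 0.0266]
orientation: [-57.3, 89.9, 29.4]
force: [-0.7, 0.6, 0.2]
opening: 0.0004
clock: 15.22
tool_pos: [0.5133, 0.0469, 0.0269]
orientation: [-56.7, 89.8, 30.0]
force: [0.3, 3.7, -1.4]
opening: 0.0007
clock: 15.35
tool_pos: [0.5132, 0.0439, 0.0269]
orientation: [-54.0, 89.8, 32.8]
force: [0.3, 2.2, -1.7]
opening: 0.0004
clock: 15.48
tool_pos: [0.5132, 0.0409, 0.027]
orientation: [-53.1, 89.8, 33.6]
force: [-0.5, 2.4, -1.8]
opening: 0.0004
t 15.47 tcp [0.5132 0.0409 0.027 ] F [-0.52  2.36 -1.75] open 0.0004 jaw 176.72 toolx [ 0.0032  0.0022 -1.    ] j [ 26.4  18.4 -33.4  -0.  -37.9 -29.7]
lin units total [-0.012  0.151 -0.049]
rot units total [-0.025  0.037 -0.004]
```

Contact at y of about 0.048, and the box slides at about 2.4 N. I'll keep going, checking force between batches.

```bash
python3 -m crank '[{"linear":[-0.01,-0.06,-0.02],"rot":[-0.02,0.03,0],"hand":0},{"linear":[-0.006,-0.06,0],"rot":[0,0,0],"hand":0},{"linear":[-0.006,-0.06,0],"rot":[0,0,0],"hand":0},{"linear":[-0.006,-0.06,0],"rot":[0,0,0],"hand":0},{"linear":[-0.006,-0.06,0],"rot":[0,0,0],"hand":0}]'; python3 -m crank '[{"linear":[-0.005,-0.06,0],"rot":[0,0,0],"hand":0},{"linear":[-0.005,-0.06,0],"rot":[0,0,0],"hand":0},{"linear":[-0.005,-0.06,0],"rot":[0,0,0],"hand":0},{"linear":[-0.005,-0.06,0],"rot":[0,0,0],"hand":0},{"linear":[-0.005,-0.06,0],"rot":[0,0,0],"hand":0}]';  python3 -c "
from h import *
to([.5025-.058*.06,-.06,.024],-3.3)"
```

```text
clock: 16.1
tool_pos: [0.512, 0.0226, 0.026]
orientation: [-59.9, 89.9, 26.9]
force: [0.0, 2.5, -0.0]
opening: 0.0003
clock: 16.73
tool_pos: [0.5104, 0.0032, 0.0261]
orientation: [-58.9, 89.9, 27.8]
force: [0.2, 2.3, 0.2]
opening: 0.0001
t 16.73 tcp [0.5104 0.0032 0.0261] F [0.24 2.3  0.22] open 0.0001 jaw 176.76 toolx [ 0.002   0.0011 -1.    ] j [ 22.4  18.2 -34.   -0.  -37.7 -25.6]
lin units total [-0.189 -1.054 -0.034]
rot units total [-0.012  0.023 -0.013]
```

```bash
python3 -m crank '[{"linear":[-0.006,-0.06,-0.01],"rot":[0,0.02,0],"hand":0},{"linear":[-0.005,-0.06,0],"rot":[0,0,0],"hand":0},{"linear":[-0.005,-0.06,0],"rot":[0,0,0],"hand":0},{"linear":[-0.005,-0.06,0],"rot":[0,0,0],"hand":0}]'; python3 -m crank '[{"linear":[-0.005,-0.06,0],"rot":[0,0,0],"hand":0},{"linear":[-0.005,-0.06,0],"rot":[0,0,0],"hand":0},{"linear":[-0.005,-0.06,0],"rot":[0,0,0],"hand":0},{"linear":[-0.005,-0.06,0],"rot":[0,0,0],"hand":0}]';  python3 -m crank '[{"linear":[-0.005,-0.06,0],"rot":[0,0,0],"hand":0},{"linear":[-0.005,-0.06,0],"rot":[0,0,0],"hand":0},{"linear":[-0.004,-0.05,0],"rot":[0,0,0],"hand":0}]'; python3 -c "
from h import *
to([.5025+.058*.06,-.06,.024],-3.3)"
```

```text
clock: 17.23
tool_pos: [0.5094, -0.012, 0.0257]
orientation: [-31.2, 89.9, 55.6]
force: [-0.1, 3.5, 1.4]
opening: 0.0003
clock: 17.73
tool_pos: [0.508, -0.0274, 0.0256]
orientation: [-27.5, 89.9, 59.2]
force: [-0.3, 3.4, 0.7]
opening: 0.0004
clock: 18.1
tool_pos: [0.5071, -0.0384, 0.0257]
orientation: [-27.8, 89.9, 59.0]
force: [0.5, 3.3, 1.4]
opening: 0.0004
t 18.1 tcp [ 0.5071 -0.0384  0.0257] F [0.49 3.32 1.44] open 0.0004 jaw 176.77 toolx [ 8.0e-04  1.4e-03 -1.0e+00] j [ 17.8  18.1 -34.1  -0.1 -37.7 -20.9]
lin units total [-0.019 -0.36  -0.028]
rot units total [-0.015  0.009 -0.014]
```

```bash
for i in 1 ; do python3 -m crank '[{"linear":[-0.003,-0.04,0],"rot":[0,0,0],"hand":0},{"linear":[-0.003,-0.04,0],"rot":[0,0,0],"hand":0},{"linear":[-0.003,-0.035,0],"rot":[0,0,0],"hand":0}]'; done; python3 -m crank '[{"linear":[-0.002,-0.03,0],"rot":[0,0,0],"hand":0},{"linear":[-0.002,-0.03,0],"rot":[0,0,0],"hand":0}]'; python3 -m crank '[{"linear":[-0.002,-0.03,0],"rot":[0,0,0],"hand":0},{"linear":[-0.002,-0.03,0],"rot":[0,0,0],"hand":0}]'
```

```text
clock: 18.48
tool_pos: [0.5065, -0.0458, 0.0257]
orientation: [-26.5, 89.9, 60.2]
force: [0.5, 3.3, 0.7]
opening: 0.0003
clock: 18.73
tool_pos: [0.5062, -0.0496, 0.0257]
orientation: [-26.0, 89.9, 60.8]
force: [0.6, 3.0, 1.8]
opening: 0.0005
clock: 18.98
tool_pos: [0.5059, -0.0535, 0.0256]
orientation: [-21.2, 89.9, 65.6]
force: [-0.3, 2.1, 1.5]
opening: 0.0006
```

```bash
python3 -m crank '[{"linear":[-0.002,-0.025,0],"rot":[0,0,0],"hand":0},{"linear":[-0.002,-0.025,0],"rot":[0,0,0],"hand":0},{"linear":[-0.002,-0.025,0],"rot":[0,0,0],"hand":0}]'; python3 -m crank '[{"linear":[-0.002,-0.025,0],"rot":[0,0,0],"hand":0},{"linear":[-0.002,-0.025,0],"rot":[0,0,0],"hand":0}]'; python3 -m crank '[{"linear":[-0.002,-0.025,0],"rot":[0,0,0],"hand":0}]';python3 -m crank '[{"linear":[-0.002,-0.025,0],"rot":[0,0,0],"hand":0}]'
```

```text
clock: 19.35
tool_pos: [0.5056, -0.0583, 0.0256]
orientation: [-24.9, 89.9, 61.9]
force: [-0.1, 2.9, 1.5]
opening: 0.0005
clock: 19.6
tool_pos: [0.5053, -0.0615, 0.0256]
orientation: [-21.1, 89.9, 65.7]
force: [0.3, 2.5, 2.0]
opening: 0.0007
clock: 19.73
tool_pos: [0.5052, -0.0631, 0.0257]
orientation: [-23.6, 89.9, 63.2]
force: [0.6, 3.4, 1.4]
opening: 0.0001
clock: 19.85
tool_pos: [0.505, -0.0647, 0.0257]
orientation: [-22.6, 89.9, 64.2]
force: [1.3, 3.1, 1.3]
opening: 0.0004
```

```bash
python3 -m crank '[{"linear":[-0.001,-0.02,0],"rot":[0,0,0],"hand":0}]';python3 -m crank '[{"linear":[-0.001,-0.02,0],"rot":[0,0,0],"hand":0}]'; python3 -m crank '[{"linear":[-0.001,-0.02,0],"rot":[0,0,0],"hand":0}]';python3 -m crank '[{"linear":[-0.001,-0.02,0],"rot":[0,0,0],"hand":0}]'
```

```text
clock: 19.98
tool_pos: [0.5049, -0.066, 0.0256]
orientation: [-21.3, 89.9, 65.5]
force: [-0.1, 3.5, 2.0]
opening: -0.0002
clock: 20.1
tool_pos: [0.5049, -0.0673, 0.0256]
orientation: [-20.0, 89.9, 66.7]
force: [-0.0, 4.2, 2.0]
opening: 0.0005
clock: 20.23
tool_pos: [0.5048, -0.0686, 0.0257]
orientation: [-20.1, 89.9, 66.7]
force: [0.5, 2.8, 1.9]
opening: 0.0004
clock: 20.35
tool_pos: [0.5051, -0.069, 0.0257]
orientation: [-28.7, 89.8, 58.0]
force: [-1.3, 16.9, 2.0]
opening: 0.0006
```

```bash
tail -0 /dev/null; python3 -c "
from h import *
st()"
```

```text
t 20.35 tcp [ 0.5051 -0.069   0.0257] F [-1.33 16.87  2.01] open 0.0006 jaw 176.74 toolx [ 0.0016  0.0026 -1.    ] j [ 14.2  18.2 -34.   -0.2 -37.7 -17.3]
```

It bears on the pad at TCP y = -0.069 (17 N peak, pad share about 14). I'll ease to a few newtons and hold.

```bash
python3 -m crank '[{"linear":[0,-0.006,0],"rot":[0,0,0],"hand":0}]'; python3 -m crank '[{"linear":[0,-0.006,0],"rot":[0,0,0],"hand":0}]'
```

```text
clock: 20.48
tool_pos: [0.5051, -0.0688, 0.0256]
orientation: [-24.0, 89.8, 62.7]
force: [-0.7, 4.8, 2.2]
opening: 0.0008
clock: 20.6
tool_pos: [0.5052, -0.0688, 0.0257]
orientation: [-23.5, 89.8, 63.2]
force: [0.1, 6.3, 2.9]
opening: 0.0001
```

```bash
python3 -m crank '[{"linear":[0,-0.006,0],"rot":[0,0,0],"hand":0},{"linear":[0,-0.006,0],"rot":[0,0,0],"hand":0},{"linear":[0,-0.006,0],"rot":[0,0,0],"hand":0},{"linear":[0,-0.006,0],"rot":[0,0,0],"hand":0}]';python3 -m crank '[{"linear":[0,-0.006,0],"rot":[0,0,0],"hand":0},{"linear":[0,-0.006,0],"rot":[0,0,0],"hand":0},{"linear":[0,-0.006,0],"rot":[0,0,0],"hand":0},{"linear":[0,-0.006,0],"rot":[0,0,0],"hand":0}]';python3 -m crank '[{"linear":[0,-0.006,0],"rot":[0,0,0],"hand":0},{"linear":[0,-0.006,0],"rot":[0,0,0],"hand":0},{"linear":[0,-0.006,0],"rot":[0,0,0],"hand":0},{"linear":[0,-0.006,0],"rot":[0,0,0],"hand":0}]'
```

```text
clock: 21.1
tool_pos: [0.5052, -0.0688, 0.0257]
orientation: [-18.4, 89.7, 68.3]
force: [-0.8, 6.7, 2.3]
opening: 0.0003
clock: 21.6
tool_pos: [0.5052, -0.0687, 0.0257]
orientation: [-16.9, 89.5, 69.8]
force: [-0.0, 6.1, 2.3]
opening: 0.0004
clock: 22.1
tool_pos: [0.5052, -0.0686, 0.0257]
orientation: [-14.8, 89.4, 71.8]
force: [0.6, 7.0, 3.0]
opening: 0.0004
```

Held for about 1.6 s at 6–7 N with no motion. Backing straight off, then up.

```bash
python3 -m crank '[{"linear":[0.003,0.05,0],"rot":[0,0,0],"hand":0},{"linear":[0.01,0.2,0],"rot":[0,0,0],"hand":0},{"linear":[0.02,0.4,0],"rot":[0,0,0],"hand":0},{"linear":[0.02,0.5,0],"rot":[0,0,0],"hand":0},{"linear":[0.02,0.5,0.2],"rot":[0,0,0],"hand":0},{"linear":[0,0.5,0.5],"rot":[0,0,0],"hand":0},{"linear":[0,0.5,0.6],"rot":[0,0,0],"hand":0},{"linear":[0,0.6,0.6],"rot":[0,0,0],"hand":0},{"linear":[0,0.6,0.6],"rot":[0,0,0],"hand":0},{"linear":[0,0.6,0.2],"rot":[0,0,0],"hand":0},{"linear":[0,0,0],"rot":[0,0,0],"hand":0},{"linear":[0,0,0],"rot":[0,0,0],"hand":0}]'; python3 - <<'E'
from h import *
from plant import eyes
st()
g=np.array([.5025,-.1243]); d=np.array([-.058,-.998])
for n in("top","scene"):
    s=eyes.snapshot(n); np.savez(n+"3.npz",**s)
    cv2.imwrite(f"pics/{n}3.png",s["image"][:,:,::-1])
    sl=(slice(200,320),slice(240,460)) if n=="top" else (slice(180,330),slice(180,420))
    cv2.imwrite(f"pics/{n}3c.png",cv2.resize(s["image"][sl][:,:,::-1],None,fx=3.2,fy=3.2))
    W=cloud(s).reshape(-1,3); q=W[:,:2]-g; X=q@d; Y=q@np.array([-d[1],d[0]])
    k=(W[:,2]>.055)&(W[:,2]<.075)&(abs(Y)<.034)&(abs(X)<.09)
    print(n,"rear/front X",np.percentile(X[k],[1,99]).round(4),"Y",np.percentile(Y[k],[2,98]).round(4),"lid z front/back",np.median(W[k&(X>.03)][:,2]),np.median(W[k&(X<-.02)][:,2]))
E
```

```text
clock: 23.6
tool_pos: [0.5026, 0.2077, 0.1905]
orientation: [63.5, 89.6, 150.1]
force: [0.1, 0.5, 0.2]
opening: 0.0004
t 23.6 tcp [0.5026 0.2077 0.1905] F [0.08 0.48 0.23] open 0.0004 jaw 176.6 toolx [-0.006   0.0035 -1.    ] j [ 42.8  10.  -18.6  -0.4 -61.6 -46. ]
top rear/front X [-0.0449  0.0726] Y [-0.0286  0.0283] lid z front/back 0.06598050748780762 0.0656510701458435
scene rear/front X [-0.0435  0.07  ] Y [-0.0275  0.0269] lid z front/back 0.0645027767155581 0.06472493836986518
```

View pics/top3c.png

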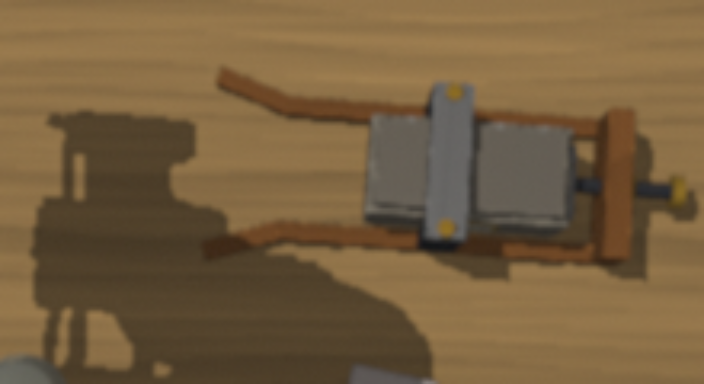

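View pics/scene3.png

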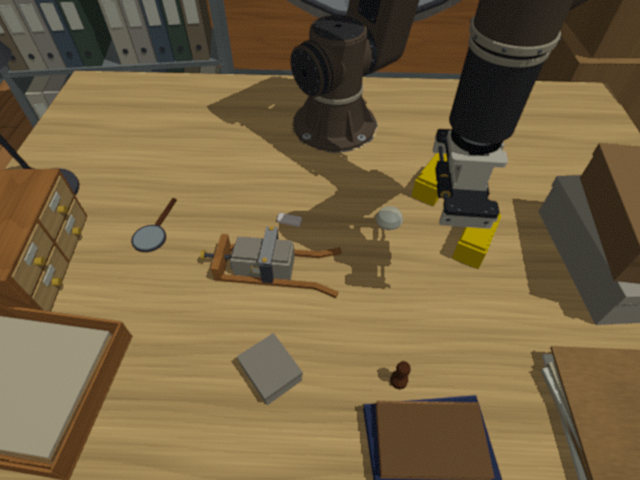

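The views show the box under the bar (367–575 in the top crop), its front end on the pad, lid level at 66 mm front and back, bystanders unmoved, and the gripper clear of everything. Handing in.

```bash
python3 -c "
from plant import ticket
print(ticket.close_job())"
```

```text
the job is handed in; nothing more can be done
None
```

The box is standing under the bridge bar against the stop pad with its lid shut, and the job is handed in at about 24 s of the 72 s allowed.

- **Lid:** I pressed it down about 10 mm at roughly 7 N. It stopped hard at 66 mm, and the force rose to about 16 N.
- **Placing and pushing:** I gripped the box by its body and set it down in the lane mouth. Closed fingers behind it then slid it under the bar at 2 to 4 N.
- **Harder than intended:** The first touch on the pad read about 17 N at the wrist, of which I estimate 14 N reached the pad. That is under the 20 N limit but more than "a few newtons". Setting the box down also pressed briefly to about 15 N on the desk.
- **Hold:** I then eased off and held a steady 5 to 7 N for about 1.6 s without the box moving, then backed straight off.
- **Last checks:** Both cameras put the lid level at 65 to 66 mm front and back. The box runs from about 44 mm before the bar's middle to 70 to 73 mm past it, which fits it bearing on the pad. By eye the other things are where they were, and the gripper is clear. No check failed; the two cameras agreed to within about 2 to 3 mm.

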